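# Bring the clip tin to the pick arrow and set the brake

### The arm

A 6-joint arm with a two-finger parallel gripper is mounted at the origin on a cart in front of the work surface, level with it; the furniture and walls round the work are solid. World frame = base frame: x ahead of the robot, y to its left, z up, the work surface at z = 0. Lengths are in m, angles in rad, forces in N, time in s.
With the tool pointing down it reaches from about 0.3 to 0.775 m from the base axis. Payload 14.6 kg.
Tool frame: the origin (TCP) lies at the very end of the fingers, on their centre line; the grasp point (between the pads) lies 19 mm behind it; z points along the fingers, y is the line along which they close (so a half turn about z gives the same grasp; the last joint's range is limited). The gripper opens to 94 mm and grips with 3 to 60 N. Pads are 16 mm wide; open, the fingers measure 119 mm over their backs; the gripper's body (75 mm by 177 mm) begins 78 mm behind the grasp point.
Start: joints at [1.058, 0.3, 1.521, -0, 1.321, -0.067], TCP at [0.237, 0.496, 0.205] pointing down, gripper open.
Joint ranges: [-3.03, 3.03], [-0.79, 2.21], [0.23, 2.52], [-1.04, 4.18], [0, 3.07], [-2.55, 2.55]. Speed limits (rad/s): [2.22, 2.22, 2.57, 3.14, 3.14, 3.14].

### API

Orientations are given as [roll, pitch, yaw] about the fixed x, y, z axes, in that order (R = Rz(yaw) Ry(pitch) Rx(roll)).
In Python, from station import ctrl, cams gives the robot as it stands. The module is installed in compiled form; this text tells all that it offers.
- The arm moves only by the tool arm_command, never from a script. Its argument "plan" is a list that holds one entry, the list of rows, each a list of 7 numbers: the shift along the tool's x, y, z in shares of 800 mm (1.0 is 800 mm), then the turn, a rotation vector about the tool's x, y, z in shares of pi rad (1.0 is pi rad), then the closure, from -1 (fully open) to 1 (shut). A call has 1 to 12 rows; each row is the pose to reach, as a shift and turn from the pose commanded when the call began, along the tool's axes at that moment; what a row does not reach only later rows make up. A row lasts 1/10 s, in which the tool goes at most 50 mm and 8.59 degrees, less where a joint would pass 70% of its speed; a pose out of reach is approached as far as the arm can. Shift and turn numbers lie between -1 and 1, and a call with a number outside is refused. A call with a gripper value outside its range is refused whole. The fingers move at their own pace and stop on an object; "squeeze" is the grip in N (left out, the last holds). Time passes only in rows, so rows that repeat a pose let the fingers close. It gives the time, the measured TCP pose, the force, the opening and the grip force at its end, in the units of the state.
- ctrl.get_obs(): the state, without advancing time (a new reading comes with each control period).
- cams.camera(name): name is "scene" or "top" or "wrist"; returns (picture, depth): 420x560x3 uint8, blue, green, red; 420x560 float32, m along the optical axis (not along the pixel's ray), 0 where there is no reading.
- cams.camera_info(name): a dict with "fx", "fy", "cx", "cy" (pixels), "world_to_cam" (4x4, takes a point from world to camera coordinates). Camera axes: x right, y down, z forward; pixel columns grow to the right and rows downward; lengths in m; the calibration is good to about 2 mm. A picture is of the moment at which its call begins: read the wrist's pose just before it. camera_info takes no time and is no camera call; for the wrist camera it gives the pose at the moment of the call.
- ctrl.hand_in(): hands the job in; it is judged then, once.
The state is a dict: "time_s": time; "qpos": joint angles; "joint_vel": joint speeds; "tau": joint torques, N m; "ee_pos": TCP position; "eef_rot": TCP orientation; "force": force on the tool from outside, world axes, zero at the start; "moment": the same for the moment, N m; "grip_width": finger opening in m; "grip_force": force on a finger pad.
Only numpy, scipy, OpenCV 4.12 (cv2) and the standard library are available. Lean on these libraries where they do the work, as an engineer would, in place of code of your own. Each camera call takes 0.05 s, during which the arm holds its last target. There are 200 camera calls.

### The job

Turn the supply carousel by pushing sideways on one of its blue arms with the closed fingertips until the grey tin stands squarely at the red arrow on the baseboard, then push the yellow brake lever round until it is fully home against the carousel's rim, leaving the tin at the arrow. Only the blue arms and the yellow lever are pushed: do not touch or lift the tin or the two tape rolls, let them ride along on the carousel, and leave the other things on the bench where they are.

Things in the scene. Friction and masses are not known exactly. Their poses are not given: they have to be found in the camera images.
- station: Fixed plywood baseboard, 12 mm thick, 300 x 260 mm with an extra corner at front left. Origin: underside, exactly below the carousel's axis. Its -x axis points from the axis to the red arrow (flat, painted, 140 to 184 mm from the axis), roughly towards the robot; +y is to the left; z up.
- hub (a point): Point on the carousel's vertical axis (fixed), at the height of the tray floor (30 mm above the bench).
- pick (a point): Point fixed to the baseboard, 62 mm from the axis towards the red arrow, at tray floor height: where the middle of the tin must be.
- carousel: The carousel's fixed pedestal; origin on the axis, 12 mm above the bench. On it turns a white disc, 216 mm diameter, top 30 mm above the bench, with three round green trays (low steel rims, top 34 mm above the bench) centred 62 mm from the axis, 120 degrees apart, and three blue arms that stick out radially, each in line with the middle of a tray.
- spoke_a (a point): Point on the first blue arm, 125 mm from the axis, middle of the bar, 32 mm above the bench; turns with the carousel. Each arm is a level bar 14 mm wide, 23 to 41 mm above the bench (11 mm above the baseboard), 108 to 152 mm from the axis, with a black knob (18 mm diameter, 22 to 46 mm above the bench) at its end reaching to 157 mm.
- spoke_b (a point): The same point on the second arm, 120 degrees counter-clockwise from spoke_a.
- spoke_c (a point): The same point on the third arm, 240 degrees counter-clockwise from spoke_a.
- wheel (a joint): Turn of the carousel in rad from its start at 0, positive counter-clockwise seen from above, free to turn a whole turn either way. Dry friction of about 0.1 N m: it stops at once and stays where it is left.
- brake_pivot (a point): Vertical pivot of the yellow brake lever, fixed on the baseboard at its front left corner, 199 mm from the carousel's axis, 30 mm above the bench.
- brake_push (a point): Point on the yellow lever, 50 mm from its pivot, middle of its width, 30 mm above the bench; moves with the lever. The lever is a level bar 14 mm wide, 20 to 38 mm above the bench (8 mm above the baseboard), reaching 90 mm from its pivot and ending in a black rubber pad 26 mm wide.
- brake (a joint): Angle of the brake lever in rad: 0 is open (it points along the station's +x +y diagonal, past the carousel's left), growing clockwise seen from above to the stop at 1.571 (fully home: it points straight at the axis, pad at the rim). Stays where it is left; about 1 N at the push point moves it. It does not block the carousel.
- tin_clips: The grey tin with a pale lid, 56 mm diameter, 41 mm tall, loose, in the middle of one tray. Origin: centre of its underside.
- tape_masking: Cream masking tape roll, 85 mm diameter, 24 mm tall, lying loose in another tray. Origin: centre of its underside.
- tape_white: White tape roll, 78 mm diameter, 20 mm tall, lying loose in the third tray. Origin: centre of its underside.
- mug_1: White mug, 95 mm tall, bystander on the right. Origin: underside.
- stapler: Blue stapler, 142 mm long, bystander on the right. Origin: underside.
- tape_brown: Brown tape roll, 112 mm diameter, bystander at the back right. Origin: underside.
- label_box_1: White box of labels, 152 x 107 x 30 mm, bystander on the left. Origin: underside.
- marker_red: Red and white marker pen, 135 mm long, bystander on the left. Origin: underside.
Mind the look-alikes: they are no part of the job. There is more than one size of the tin_clips; the job needs the smallest.

How it is judged:
On the way, in this order (a step that is already met when the one before it is completed fails the run):
1. the tin stands at the arrow (within 15 mm) while the brake lever is still open (horizontal distance between tin_clips and pick below 0.015 m and value of joint brake below 0.8 rad and velocity of joint wheel between -0.1 and 0.1 rad/s), for 0.2 s.
2. the brake lever is fully home (value of joint brake above 1.45 rad), for 0.2 s.
At the end, for the whole second after the job is handed in: The tin's middle is within 15 mm of the pick point, the carousel is at rest, the brake lever is within 0.12 rad of its stop (joint above 1.45), and tin and both tape rolls still lie on the carousel (horizontal distance between tin_clips and pick below 0.015 m and value of joint brake above 1.45 rad and velocity of joint wheel between -0.05 and 0.05 rad/s and z of tin_clips in the frame of station between 0.02 and 0.045 m and z of tape_masking in the frame of station between 0.02 and 0.045 m and z of tape_white in the frame of station between 0.02 and 0.045 m and horizontal distance between each of tin_clips, tape_masking, tape_white and hub below 0.08 m); the robot touches nothing.
It fails at once if the tin or a tape roll on the carousel is touched by the robot (contact force between any of the fingers, the arm and tin_clips above 0.5 N or contact force between any of the fingers, the arm and tape_masking above 0.5 N or contact force between any of the fingers, the arm and tape_white above 0.5 N).
It fails at once if the tin or a tape roll is lifted (height (world z) of any of tin_clips, tape_masking, tape_white above 0.05 m).
It fails at once if another thing on the bench is moved more than 20 mm (distance of any of mug_1, stapler, tape_brown, label_box_1, marker_red from where it was at the start of the episode above 0.02 m).
It also fails if it takes over 61 s, if anything falls off the work surface, if the arm or the gripper's body presses on something with over 40 N, if the wrist force passes 120 N, or if a joint passes its speed limit or range.

## Working session

There is one attempt and no reset: what is moved stays moved. The work goes in short steps, Python scripts to look and compute and a tool call to move; the robot and the scene stay as the last step left them, time stands still between calls to the robot, and variables do not carry over. Pictures are saved under pics/ and viewed, at most 10 in all, crops included, and the job is handed in when it is done.

Besides the shell and the picture viewer there is one more tool, called after "Call:" as name([rows], argument=value, ...), one row to a line, values as JSON. arm_command: Moves the arm, as the interface text tells. Its arguments: {"type":"object","properties":{"plan":{"type":"array"},"squeeze":{"type":"number"}},"required":["plan"]}

```bash
mkdir -p pics
cat > h.py <<'E'
import numpy as np,cv2
from station import ctrl,cams
def ray(name,uv,z):
    i=cams.camera_info(name);T=np.linalg.inv(np.array(i["world_to_cam"]))
    uv=np.atleast_2d(np.asarray(uv,float))
    d=np.c_[(uv[:,0]-i["cx"])/i["fx"],(uv[:,1]-i["cy"])/i["fy"],np.ones(len(uv))]@T[:3,:3].T
    o=T[:3,3];return o+d*((z-o[2])/d[:,2])[:,None]
def cloud(name,depth):
    i=cams.camera_info(name);T=np.linalg.inv(np.array(i["world_to_cam"]))
    v,u=np.mgrid[:420,:560]
    p=np.stack([(u-i["cx"])/i["fx"]*depth,(v-i["cy"])/i["fy"]*depth,depth],-1)
    return p@T[:3,:3].T+T[:3,3]
E
python3 - <<'E'
from h import *
for n in("top","scene"):
    p,d=cams.camera(n);cv2.imwrite(f"pics/{n}0.png",p);np.savez(f"{n}0.npz",p=p,d=d)
    i=cams.camera_info(n);print(n,np.linalg.inv(i["world_to_cam"]).round(3),i["fx"])
o=ctrl.get_obs();print(o)
E
```

```text
top [[-0.013 -0.998  0.058  0.502]
 [-1.     0.014  0.016  0.031]
 [-0.016 -0.057 -0.998  1.606]
 [ 0.     0.     0.     1.   ]] 394.4267445037172
scene [[-0.588 -0.35   0.729 -0.702]
 [-0.809  0.262 -0.526  0.968]
 [-0.007 -0.899 -0.437  0.843]
 [ 0.     0.     0.     1.   ]] 541.7422216759703
{'time_s': 0.1, 'qpos': array([ 1.05837046e+00,  3.00430383e-01,  1.52150279e+00, -2.79613947e-05,
        1.32072179e+00, -6.66409872e-02]), 'joint_vel': array([-0.00167436, -0.00322468,  0.00071756,  0.00014623,  0.0006078 ,
        0.00023072]), 'tau': array([ 1.90215571e-03, -5.32645226e+01, -3.53283584e+01,  7.10298331e-02,
        2.34896585e-02, -3.88178023e-05]), 'ee_pos': array([0.23705507, 0.49602963, 0.20494179]), 'eef_rot': array([-3.14053090e+00, -4.37170358e-05,  2.69581469e+00]), 'force': array([ 0.58243687, -0.42356927, -0.12786108]), 'moment': array([-0.02864231,  0.03143319,  0.02326862]), 'grip_force': 0.0, 'grip_width': 0.09376718846153895}
```

View pics/top0.png

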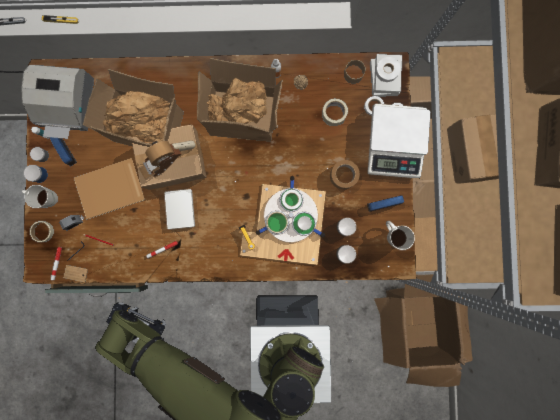

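View pics/scene0.png

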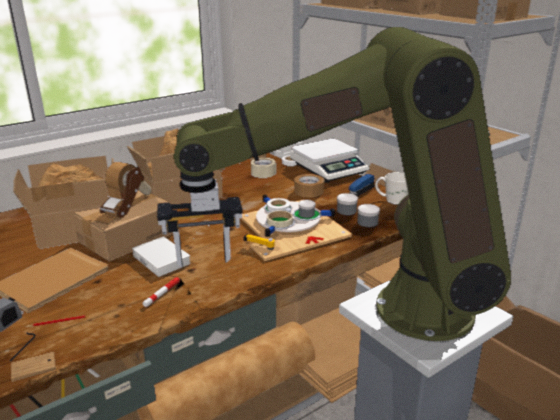

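The top view shows the carousel disc near (291,215), the red arrow near (286,254) and the yellow lever near (248,237). The look-alike tins stand right of the board at (346,226) and (346,254).

Run:
```python
from h import *
z=np.load("top0.npz");p,d=z["p"],z["d"]
cv2.imwrite("pics/top_crop.png",cv2.resize(p[165:285,220:370],None,fx=5,fy=5,interpolation=cv2.INTER_CUBIC))
hsv=cv2.cvtColor(p,cv2.COLOR_BGR2HSV)
W=cloud("top",d)
box=np.zeros(p.shape[:2],bool);box[165:285,225:335]=1
def m(lo,hi): return (cv2.inRange(hsv,np.array(lo),np.array(hi))>0)&box
for n,lo,hi,h in(("blue",(100,120,40),(130,255,255),.041),("yellow",(22,180,150),(32,255,255),.038),("red1",(0,150,100),(6,255,255),.012),("red2",(172,150,100),(180,255,255),.012),("green",(50,80,40),(85,255,255),.03)):
    k,l,s,c=cv2.connectedComponentsWithStats(m(lo,hi).astype(np.uint8))
    for j in range(1,k):
        if s[j,4]>7: print(n,s[j],c[j].round(1),ray("top",c[j],h)[0].round(4),np.median(W[l==j],0).round(3))
```

```text
blue [291 180   3   8  19] [291.8 183.3] [ 0.7203 -0.016   0.041 ] [ 0.722 -0.017  0.04 ]
blue [260 228   6   5  17] [262.4 229.6] [0.5369 0.1039 0.041 ] [0.536 0.105 0.042]
blue [314 229   7   6  18] [317.3 231.7] [ 0.5259 -0.1138  0.041 ] [ 0.525 -0.114  0.041]
yellow [244 233   7  11  17] [247.4 238.2] [0.5037 0.164  0.038 ] [0.505 0.165 0.038]
red1 [278 249  16  12  89] [285.6 254.4] [0.4367 0.013  0.012 ] [0.438 0.012 0.014]
green [286 194  12  12 111] [291.4 199.2] [ 0.6575 -0.0135  0.03  ] [ 0.658 -0.012  0.031]
green [294 213  21  21 159] [303.2 223.3] [ 0.5601 -0.0591  0.03  ] [ 0.558 -0.058  0.031]
green [268 214  18  18 256] [276.6 222.1] [0.5664 0.0469 0.03  ] [0.567 0.046 0.031]
```

View pics/top_crop.png

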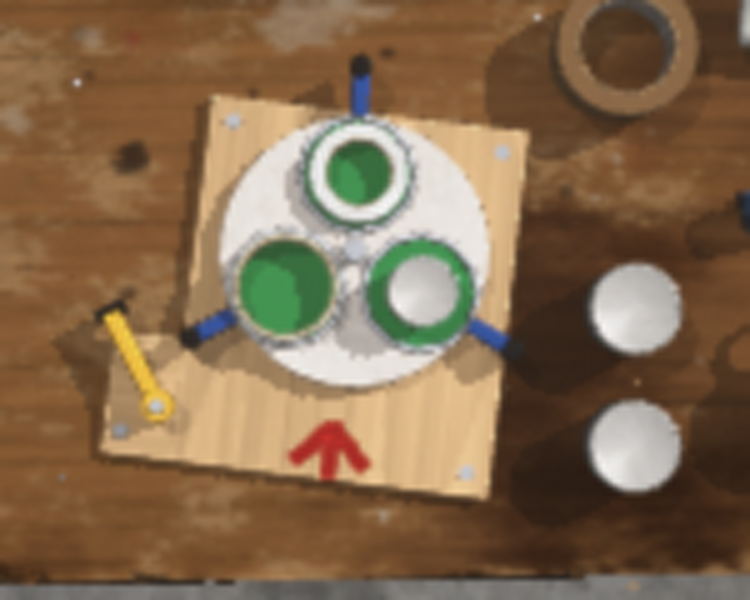

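The crop shows the tin's lid at crop (423,290) in the right-front tray. The arms are at (360,95), (215,325) and (490,335), the lever pivot is at (157,405), and the arrow at (330,450) points along the board axis.

```bash
cat >> h.py <<'E'
def analyse(n,p,d):
    W=cloud(n,d)
    r=np.hypot(W[...,0]-.5945,W[...,1]+.0086)
    m=(r<.1)&(W[...,2]>.062)&(W[...,2]<.08)&(d>0)
    v,u=np.nonzero(m)
    (c,rad)=cv2.minEnclosingCircle(np.c_[u,v].astype(np.float32))
    h=np.median(W[m][:,2]);t=ray(n,c,.071)[0]
    print(n,"tin lid n",m.sum(),"z",h.round(4),"px",np.round(c,1),"pos",t.round(4),"mean",W[m].mean(0).round(4),"ang",np.degrees(np.arctan2(t[1]+.0086,t[0]-.5945)).round(1),"r",np.hypot(t[0]-.5945,t[1]+.0086).round(4))
    hsv=cv2.cvtColor(p,cv2.COLOR_BGR2HSV)
    k,l,s,c=cv2.connectedComponentsWithStats(cv2.inRange(hsv,np.array((100,120,40)),np.array((130,255,255))))
    for j in range(1,k):
        q=ray(n,c[j],.041)[0];q2=q[:2]-[.5945,-.0086];R=np.hypot(*q2)
        if s[j,4]>7 and .1<R<.16: print(n,"arm",q.round(4),"seen z",np.median(W[l==j][:,2]).round(3),"R",R.round(3),"ang",np.degrees(np.arctan2(q2[1],q2[0])).round(1))
    y=(cv2.inRange(hsv,np.array((20,130,100)),np.array((34,255,255)))>0)&(abs(W[...,2]-.038)<.012)&(r>.09)&(r<.26)
    k,l,s,c=cv2.connectedComponentsWithStats(y.astype(np.uint8));j=1+np.argmax(s[1:,4])
    P=ray(n,np.argwhere(l==j)[:,::-1],.038)[:,:2]
    vx,vy,x0,y0=cv2.fitLine(P.astype(np.float32),cv2.DIST_L2,0,.01,.01).ravel();t=(P-[x0,y0])@[vx,vy]
    print(n,"lever ends",(np.array([x0,y0])+t.min()*np.array([vx,vy])).round(4),(np.array([x0,y0])+t.max()*np.array([vx,vy])).round(4),"dir",np.degrees(np.arctan2(vy,vx)).round(1))
E
python3 - <<'E'
from h import *
for n in("top","scene"):
    z=np.load(n+"0.npz");analyse(n,z["p"],z["d"])
z=np.load("top0.npz");W=cloud("top",z["d"])
print("pivot",ray("top",(251.4,246),.038))
E=ray("top",[(220+x/5,165+y/5) for x,y in((100,453),(487,497),(528,130),(210,95))],.012);print(E.round(4))
for a,b in((0,1),(1,2),(2,3)):print(np.degrees(np.arctan2(*(E[b]-E[a])[1::-1])).round(1),np.linalg.norm(E[b]-E[a]).round(3))
for u,v in((346,226),(346,254),(165,248),(180,208)):print(W[v-2:v+3,u-2:u+3].reshape(-1,3).mean(0).round(3))
E
```

```text
top tin lid n 161 z 0.0706 px [289.  222.5] pos [ 0.5626 -0.0017  0.071 ] mean [ 0.5618 -0.0582  0.0704] ang 167.8 r 0.0326
top arm [ 0.7203 -0.016   0.041 ] seen z 0.04 R 0.126 ang -3.4
top arm [0.5369 0.1039 0.041 ] seen z 0.042 R 0.126 ang 117.1
top arm [ 0.5259 -0.1138  0.041 ] seen z 0.041 R 0.126 ang -123.1
top lever ends [0.4638 0.1438] [0.5482 0.1859] dir 26.6
scene tin lid n 131 z 0.0703 px [306. 204.] pos [ 0.5575 -0.0559  0.071 ] mean [ 0.5582 -0.0567  0.07  ] ang -128.0 r 0.06
scene arm [ 0.7244 -0.0087  0.041 ] seen z 0.04 R 0.13 ang -0.0
scene arm [ 0.5159 -0.1095  0.041 ] seen z 0.039 R 0.128 ang -127.9
scene arm [0.5292 0.1062 0.041 ] seen z 0.039 R 0.132 ang 119.6
scene lever ends [0.4493 0.1535] [0.547  0.1913] dir 21.1
pivot [[0.4727267  0.14825636 0.038     ]]
[[ 0.4343  0.1966  0.012 ]
 [ 0.3951 -0.1141  0.012 ]
 [ 0.6906 -0.1532  0.012 ]
 [ 0.7232  0.1045  0.012 ]]
-97.2 0.313
-7.5 0.298
82.8 0.26
[ 0.546 -0.226  0.052]
[ 0.437 -0.223  0.051]
[0.469 0.5   0.014]
[0.629 0.435 0.029]
```

```bash
cat >> h.py <<'E'
from scipy.spatial.transform import Rotation as Ro
H=np.array([.5945,-.0086])
def to(*targets):
    o=ctrl.get_obs();R=Ro.from_euler("xyz",o["eef_rot"]).as_matrix()
    print("t",o["time_s"],"at",o["ee_pos"].round(4),"rot",np.round(o["eef_rot"],3),"F",o["force"].round(1),"w",o["grip_width"])
    for t in targets: print(np.round(t,4),"->",(1000*R.T@(np.array(t)-o["ee_pos"])).round(1))
def pol(ang,r,z): a=np.radians(ang);return (*(H+r*np.array([np.cos(a),np.sin(a)])),z)
E
python3 -c "
from h import *
to(pol(250,.13,.12))"
```

```text
t 0.1 at [0.2371 0.496  0.2049] rot [-3.141 -0.     2.696] F [ 0.6 -0.4 -0.1] w 0.09376718846153895
[ 0.55   -0.1308  0.12  ] -> [-552.6 -430.5   85.4]
```

The rows are not in the units I measure in: shifts go in shares of 800 mm and turns go in shares of pi rad. I convert before sending: -552 mm is -0.69, -430 mm is -0.5375, 0.689 rad is 0.2193.

Call:
arm_command([
  [[-0.69,-0.5375,0,0,0,0.2193,1],[-0.69,-0.5375,0,0,0,0.2193,1],[-0.69,-0.5375,0,0,0,0.2193,1],[-0.69,-0.5375,0,0,0,0.2193,1],[-0.69,-0.5375,0,0,0,0.2193,1],[-0.69,-0.5375,0,0,0,0.2193,1],[-0.69,-0.5375,0,0,0,0.2193,1],[-0.69,-0.5375,0,0,0,0.2193,1],[-0.69,-0.5375,0,0,0,0.2193,1],[-0.69,-0.5375,0,0,0,0.2193,1],[-0.69,-0.5375,0,0,0,0.2193,1],[-0.69,-0.5375,0,0,0,0.2193,1]],
], squeeze=10)

```text
time_s: 1.3
ee_pos: [0.5056, -0.0427, 0.2053]
eef_rot: [-3.141, -0.0, 2.007]
force: [0.3, 0.3, 0.2]
grip_width: 0.0021
grip_force: 0.0
```

```bash
python3 -c "
from h import *
to(pol(250,.13,.12),pol(250,.13,.022))"
```

```text
t 1.3 at [ 0.5056 -0.0427  0.2053] rot [-3.141 -0.     2.007] F [0.3 0.3 0.2] w 0.0021373769184748915
[ 0.55   -0.1308  0.12  ] -> [-98.6   3.1  85.3]
[ 0.55   -0.1308  0.022 ] -> [-98.6   3.1 183.3]
```

Scaled: -90 mm is -0.1125, 60 mm is 0.075.

Call:
arm_command([
  [[-0.1125,0.0038,0,0,0,0,1],[-0.1125,0.0038,0,0,0,0,1],[-0.1125,0.0038,0.075,0,0,0,1],[-0.1125,0.0038,0.1125,0,0,0,1],[-0.1125,0.0038,0.1125,0,0,0,1],[-0.1125,0.0038,0.1125,0,0,0,1],[-0.1125,0.0038,0.1125,0,0,0,1]],
])

```text
time_s: 2.0
ee_pos: [0.547, -0.1209, 0.1179]
eef_rot: [3.139, 0.002, 2.007]
force: [0.4, -0.4, 0.7]
grip_width: 0.0008
grip_force: 0.0
```

Run:
```python
from h import *
to(pol(250,.13,.022))
p,d=cams.camera("wrist");cv2.imwrite("pics/w1.png",p)
```

```text
t 2.0 at [ 0.547  -0.1209  0.1179] rot [3.139e+00 2.000e-03 2.007e+00] F [ 0.4 -0.4  0.7] w 0.000776425839859408
[ 0.55   -0.1308  0.022 ] -> [-10.   -1.6  95.9]
```

View pics/w1.png

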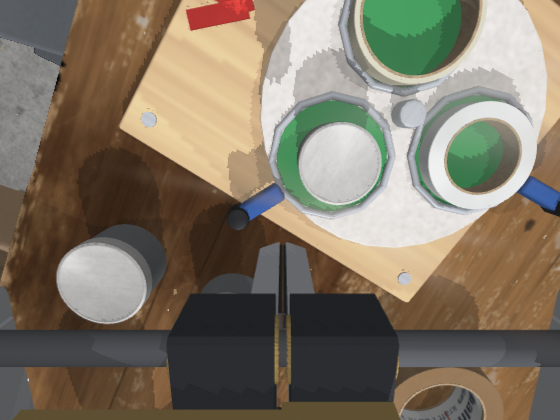

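The wrist view shows the closed fingertips near (283,245), clear of the blue arm at (260,202) on its counter-clockwise side. The tin is in its tray at (340,162), and the look-alike tin is at (105,280). I'll descend here.

Scaled: 95 mm is 0.1188, 80 mm is 0.1.

Call:
arm_command([
  [[-0.0125,-0.0025,0.025,0,0,0,1],[-0.0125,-0.0025,0.0688,0,0,0,1],[-0.0125,-0.0025,0.1,0,0,0,1],[-0.0125,-0.0025,0.1188,0,0,0,1],[-0.0125,-0.0025,0.1188,0,0,0,1],[-0.0125,-0.0025,0.1188,0,0,0,1]],
])

```text
time_s: 2.65
ee_pos: [0.5492, -0.1309, 0.022]
eef_rot: [3.14, 0.001, 2.007]
force: [0.3, -0.0, -0.1]
grip_width: 0.0008
grip_force: 0.0
```

```bash
python3 -c "
from h import *
to(*[pol(a,.13,.023) for a in (250,244,238,232,226,220,214,208,202,196,192,188)])"
```

```text
t 2.65 at [ 0.5492 -0.1309  0.022 ] rot [3.140e+00 1.000e-03 2.007e+00] F [ 0.3 -0.  -0.1] w 0.0007615951223998467
[ 0.55   -0.1308  0.023 ] -> [-0.2  0.8 -1. ]
[ 0.5375 -0.1254  0.023 ] -> [ 9.9 -8.3 -1.1]
[ 0.5256 -0.1188  0.023 ] -> [ 20.9 -16.3  -1.1]
[ 0.5145 -0.111   0.023 ] -> [ 32.7 -23.1  -1.1]
[ 0.5042 -0.1021  0.023 ] -> [ 45.1 -28.6  -1.1]
[ 0.4949 -0.0922  0.023 ] -> [ 58.1 -32.8  -1.1]
[ 0.4867 -0.0813  0.023 ] -> [ 71.4 -35.7  -1.2]
[ 0.4797 -0.0696  0.023 ] -> [ 84.9 -37.1  -1.2]
[ 0.474  -0.0573  0.023 ] -> [ 98.5 -37.1  -1.2]
[ 0.4695 -0.0444  0.023 ] -> [112.  -35.7  -1.2]
[ 0.4673 -0.0356  0.023 ] -> [120.9 -34.   -1.2]
[ 0.4658 -0.0267  0.023 ] -> [129.7 -31.6  -1.2]
```

Scaled: 58 mm is 0.0725, 51 mm is 0.0638.

Call:
arm_command([
  [[0.0038,-0.0038,-0.0013,0,0,0,1],[0.0088,-0.0075,-0.0013,0,0,0,1],[0.0125,-0.01,-0.0013,0,0,0,1],[0.0163,-0.0138,-0.0013,0,0,0,1],[0.0213,-0.0175,-0.0013,0,0,0,1],[0.0263,-0.02,-0.0013,0,0,0,1],[0.0338,-0.025,-0.0013,0,0,0,1],[0.0413,-0.0288,-0.0013,0,0,0,1],[0.0488,-0.0325,-0.0013,0,0,0,1],[0.0563,-0.0356,-0.0013,0,0,0,1],[0.0638,-0.0388,-0.0013,0,0,0,1],[0.0725,-0.0413,-0.0013,0,0,0,1]],
])

```text
time_s: 3.85
ee_pos: [0.4936, -0.0918, 0.0215]
eef_rot: [3.142, 0.0, 2.007]
force: [0.7, -1.1, 0.0]
grip_width: 0.0004
grip_force: 0.4
```

Run:
```python
from h import *
to(*[pol(a,.13,.023) for a in (220,214,208,202,198,194,191,188,185,182)])
p,d=cams.camera("top");analyse("top",p,d)
```

```text
t 3.85 at [ 0.4936 -0.0918  0.0215] rot [3.142 0.    2.007] F [ 0.7 -1.1  0. ] w 0.0004401949947626758
[ 0.4949 -0.0922  0.023 ] -> [-0.9  1.  -1.5]
[ 0.4867 -0.0813  0.023 ] -> [12.4 -1.8 -1.5]
[ 0.4797 -0.0696  0.023 ] -> [25.9 -3.2 -1.5]
[ 0.474  -0.0573  0.023 ] -> [39.5 -3.2 -1.5]
[ 0.4709 -0.0488  0.023 ] -> [48.6 -2.4 -1.5]
[ 0.4684 -0.04    0.023 ] -> [57.5 -1.  -1.5]
[ 0.4669 -0.0334  0.023 ] -> [64.2  0.4 -1.5]
[ 0.4658 -0.0267  0.023 ] -> [70.7  2.3 -1.5]
[ 0.465  -0.0199  0.023 ] -> [77.2  4.4 -1.5]
[ 0.4646 -0.0131  0.023 ] -> [83.5  6.9 -1.5]
top tin lid n 68 z 0.0712 px [297.5 227.6] pos [ 0.5424 -0.0344  0.071 ] mean [ 0.5377 -0.0278  0.0715] ang -153.7 r 0.0581
top arm [ 0.7043 -0.0693  0.041 ] seen z 0.041 R 0.125 ang -29.0
top arm [0.5923 0.118  0.041 ] seen z 0.041 R 0.127 ang 91.0
top lever ends [0.4639 0.1436] [0.5481 0.1861] dir 26.8
```

Scaled: 72 mm is 0.09, -1.5 mm is -0.0019.

Call:
arm_command([
  [[0.005,-0.0013,-0.0013,0,0,0,1],[0.0125,-0.0019,-0.0013,0,0,0,1],[0.0213,-0.0025,-0.0013,0,0,0,1],[0.03,-0.0038,-0.0013,0,0,0,1],[0.0388,-0.0038,-0.0013,0,0,0,1],[0.0475,-0.0038,-0.0013,0,0,0,1],[0.0563,-0.0038,-0.0013,0,0,0,1],[0.065,-0.0025,-0.0013,0,0,0,1],[0.0738,-0.0013,-0.0013,0,0,0,1],[0.0813,0.0006,-0.0013,0,0,0,1],[0.0863,0.0019,-0.0013,0,0,0,1],[0.09,0.0031,-0.0013,0,0,0,1]],
])

```text
time_s: 5.1
ee_pos: [0.4658, -0.0254, 0.0224]
eef_rot: [-3.142, -0.0, 2.007]
force: [1.3, -0.2, 0.5]
grip_width: 0.0004
grip_force: 0.4
```

Run:
```python
from h import *
to(*[pol(a,.13,.023) for a in (188,185,184,183,182,181)])
p,d=cams.camera("top");analyse("top",p,d)
p,d=cams.camera("wrist");cv2.imwrite("pics/w2.png",p)
```

```text
t 5.1 at [ 0.4658 -0.0254  0.0224] rot [-3.142 -0.     2.007] F [ 1.3 -0.2  0.5] w 0.00040132970503500295
[ 0.4658 -0.0267  0.023 ] -> [-1.2 -0.5 -0.6]
[ 0.465  -0.0199  0.023 ] -> [ 5.3  1.6 -0.6]
[ 0.4648 -0.0177  0.023 ] -> [ 7.4  2.4 -0.6]
[ 0.4647 -0.0154  0.023 ] -> [ 9.5  3.2 -0.6]
[ 0.4646 -0.0131  0.023 ] -> [11.6  4.1 -0.6]
[ 0.4645 -0.0109  0.023 ] -> [13.7  5.  -0.6]
top tin lid n 41 z 0.0706 px [290.3 230.1] pos [ 0.5329 -0.0061  0.071 ] mean [ 0.5257 -0.0074  0.0708] ang 177.7 r 0.0616
top arm [0.6616 0.0972 0.041 ] seen z 0.042 R 0.125 ang 57.6
top arm [ 0.6507 -0.1176  0.041 ] seen z 0.039 R 0.123 ang -62.7
top lever ends [0.4653 0.1448] [0.5482 0.1858] dir 26.3
```

View pics/w2.png

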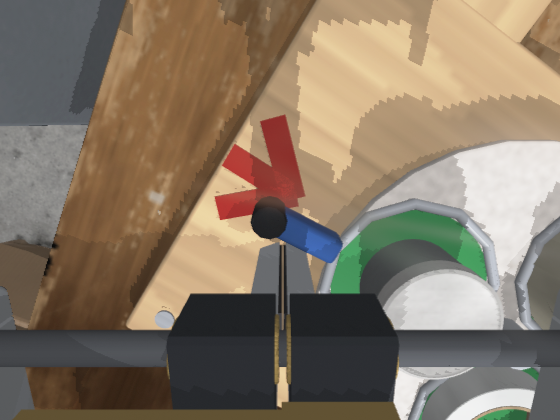

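The wrist view shows the knob at (268,218) still short of the arrow's shaft line, and the tin is at (440,320). The arm is about 5° short, so I'll push on by that much and then back off.

Scaled: -120 mm is -0.15, 10.5 mm is 0.0131.

Call:
arm_command([
  [[0.005,0.0013,-0.0013,0,0,0,1],[0.0088,0.0031,-0.0013,0,0,0,1],[0.0113,0.0038,-0.0013,0,0,0,1],[0.0131,0.0046,-0.0013,0,0,0,1],[0.0131,0.0046,-0.0013,0,0,0,1],[0.0131,0.0046,-0.0013,0,0,0,1],[0,0,-0.0013,0,0,0,1],[-0.015,-0.0063,-0.0013,0,0,0,1],[-0.015,-0.0063,-0.075,0,0,0,1],[-0.015,-0.0063,-0.125,0,0,0,1],[-0.015,-0.0063,-0.15,0,0,0,1],[-0.015,-0.0063,-0.15,0,0,0,1]],
])

```text
time_s: 6.4
ee_pos: [0.4677, -0.0401, 0.1454]
eef_rot: [3.137, 0.003, 2.006]
force: [0.6, 0.4, -0.9]
grip_width: 0.0005
grip_force: 0.0
```

Run:
```python
from h import *
to()
p,d=cams.camera("top");analyse("top",p,d)
p,d=cams.camera("wrist");cv2.imwrite("pics/w3.png",p)
W=cloud("wrist",d);hsv=cv2.cvtColor(p,cv2.COLOR_BGR2HSV)
m=(np.hypot(W[...,0]-H[0],W[...,1]-H[1])<.1)&(abs(W[...,2]-.071)<.003)
v,u=np.nonzero(m);c,r=cv2.minEnclosingCircle(np.c_[u,v].astype(np.float32));print("wrist tin",m.sum(),c,r,ray("wrist",c,.071).round(4),W[m].mean(0).round(4))
for lo,hi,z in(((100,120,40),(130,255,255),.041),((0,150,80),(6,255,255),.012)):
    k,l,s,c=cv2.connectedComponentsWithStats(cv2.inRange(hsv,np.array(lo),np.array(hi)))
    for j in range(1,k):
        if s[j,4]>100:
            q=ray("wrist",c[j],z)[0];print(s[j],q.round(4),np.degrees(np.arctan2(*(q[:2]-H)[::-1])).round(1),np.median(W[l==j],0).round(4))
```

```text
t 6.4 at [ 0.4677 -0.0401  0.1454] rot [3.137e+00 3.000e-03 2.006e+00] F [ 0.6  0.4 -0.9] w 0.0005469916094454113
top tin lid n 34 z 0.0693 px [289.1 223.1] pos [ 0.5603 -0.0021  0.071 ] mean [0.5467 0.0064 0.0694] ang 169.3 r 0.0348
top arm [0.6706 0.0899 0.041 ] seen z 0.039 R 0.124 ang 52.3
top arm [ 0.6413 -0.1239  0.041 ] seen z 0.041 R 0.124 ang -67.9
top lever ends [0.4638 0.1438] [0.5482 0.1859] dir 26.6
wrist tin 3818 (382.4233093261719, 212.28834533691406) 36.695472717285156 [[0.5325 0.0011 0.071 ]] [0.5334 0.0006 0.0694]
[292 147  39  34 591] [0.4714 0.0086 0.041 ] 172.0 [0.4715 0.0085 0.0402]
[398 367  16  10 130] [ 0.6437 -0.1335  0.041 ] -68.5 [ 0.6442 -0.1344  0.0397]
[ 246  101   54   67 1535] [0.4329 0.0142 0.012 ] 172.0 [0.4333 0.0152 0.0128]
```

View pics/w3.png

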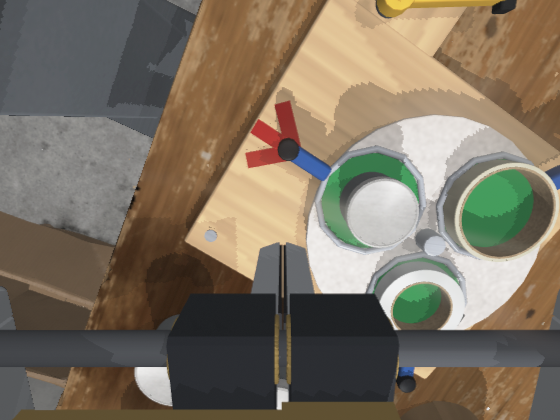

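The carousel is aligned: the arm and the arrow both read 172.0°, and the tin is at (0.533, 0.001) against pick at (0.533, -0.001). In the picture, the knob at (288,150) lies on the arrow shaft. Next is the lever.

```bash
python3 -c "
from h import *
to((.5035,.200,.145))"
```

```text
t 6.5 at [ 0.4661 -0.0395  0.1419] rot [-3.141 -0.     2.006] F [-0.7 -1.2  0.3] w 0.0005787568280800587
[0.5035 0.2    0.145 ] -> [201.4 134.9  -3.1]
```

Scaled: 201 mm is 0.2513, 135 mm is 0.1688.

Call:
arm_command([
  [[0.2513,0.1688,0,0,0,0,1],[0.2513,0.1688,0,0,0,0,1],[0.2513,0.1688,0,0,0,0,1],[0.2513,0.1688,0,0,0,0,1],[0.2513,0.1688,0,0,0,0,1],[0.2513,0.1688,0,0,0,0,1],[0.2513,0.1688,0,0,0,0,1],[0.2513,0.1688,0,0,0,0,1],[0.2513,0.1688,0,0,0,0,1]],
])

```text
time_s: 7.4
ee_pos: [0.5039, 0.1991, 0.1421]
eef_rot: [-3.141, 0.0, 2.005]
force: [-1.0, 0.2, 0.4]
grip_width: 0.0002
grip_force: 0.0
```

Run:
```python
from h import *
to((.5035,.200,.024))
p,d=cams.camera("wrist");cv2.imwrite("pics/w4.png",p)
```

```text
t 7.4 at [0.5039 0.1991 0.1421] rot [-3.141  0.     2.005] F [-1.   0.2  0.4] w 0.00022925268725821366
[0.5035 0.2    0.024 ] -> [9.000e-01 1.000e-01 1.181e+02]
```

View pics/w4.png

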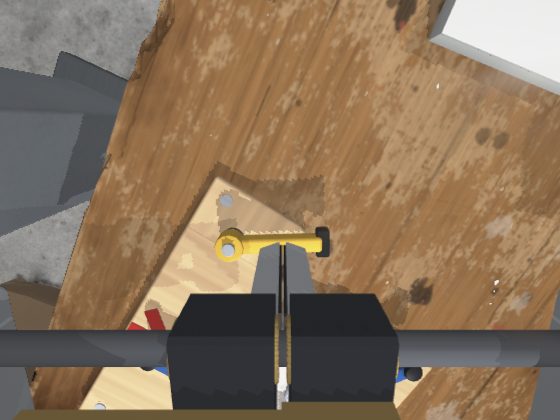

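The wrist view shows the lever's pivot at (228,246) and its pad at (322,241). Parallax hides where the tip will land, so I'll project the landing point before descending.

Run:
```python
from h import *
i=cams.camera_info("wrist")
for P in((.5039,.1991,.142),(.5035,.2,.038)):
    q=np.array(i["world_to_cam"])@[*P,1];print(P,q[0]/q[2]*i["fx"]+i["cx"],q[1]/q[2]*i["fy"]+i["cy"])
print(ray("wrist",[(228,246),(322,241),(278,232),(278,253)],.038).round(4))
to((.5035,.203,.024))
```

```text
(0.5039, 0.1991, 0.142) 280.52827981653604 259.6812187506899
(0.5035, 0.2, 0.038) 281.24571439630927 211.0012896056737
[[0.4741 0.1508 0.038 ]
 [0.5478 0.1903 0.038 ]
 [0.5089 0.1815 0.038 ]
 [0.5172 0.1635 0.038 ]]
t 7.45 at [0.5039 0.1993 0.1423] rot [-3.141 -0.     2.005] F [-0.5  0.8 -0.2] w 0.0005968744136312517
[0.5035 0.203  0.024 ] -> [  3.6   1.2 118.3]
```

Scaled: 118 mm is 0.1475, 113 mm is 0.1413.

Call:
arm_command([
  [[0.005,0.0013,0.025,0,0,0,1],[0.005,0.0013,0.075,0,0,0,1],[0.005,0.0013,0.1188,0,0,0,1],[0.005,0.0013,0.1413,0,0,0,1],[0.005,0.0013,0.1475,0,0,0,1],[0.005,0.0013,0.1475,0,0,0,1],[0.005,0.0013,0.1475,0,0,0,1]],
])

```text
time_s: 8.15
ee_pos: [0.5038, 0.2044, 0.0257]
eef_rot: [3.14, 0.0, 2.006]
force: [-0.4, -0.4, 0.1]
grip_width: 0.0004
grip_force: 0.0
```

Run:
```python
from h import *
P=np.array([.4735,.1495])
to(*[(*(P+r*np.array([np.cos(np.radians(a)),np.sin(np.radians(a))])),.024) for a,r in((60,.060),(50,.058),(40,.057),(30,.056),(20,.056),(10,.055),(0,.055),(-10,.055),(-20,.055),(-26,.055),(-30,.055),(-33,.055))])
```

```text
t 8.15 at [0.5038 0.2044 0.0257] rot [3.14  0.    2.006] F [-0.4 -0.4  0.1] w 0.0003868045321704574
[0.5035 0.2015 0.024 ] -> [-2.6 -1.5  1.7]
[0.5108 0.1939 0.024 ] -> [-12.5   1.9   1.7]
[0.5172 0.1861 0.024 ] -> [-22.2   4.4   1.7]
[0.522  0.1775 0.024 ] -> [-32.1   5.2   1.7]
[0.5261 0.1687 0.024 ] -> [-41.9   5.2   1.7]
[0.5277 0.1591 0.024 ] -> [-51.2   2.5   1.7]
[0.5285 0.1495 0.024 ] -> [-60.2  -0.8   1.7]
[0.5277 0.1399 0.024 ] -> [-68.5  -5.5   1.7]
[0.5252 0.1307 0.024 ] -> [-75.9 -11.7   1.7]
[0.5229 0.1254 0.024 ] -> [-79.7 -16.    1.7]
[0.5211 0.122  0.024 ] -> [-82.  -19.    1.7]
[0.5196 0.1195 0.024 ] -> [-83.6 -21.4   1.7]
```

Scaled: -80 mm is -0.1, -5.5 mm is -0.0069.

Call:
arm_command([
  [[-0.0075,0,0.0025,0,0,0,1],[-0.0163,0.0025,0.0025,0,0,0,1],[-0.0275,0.005,0.0025,0,0,0,1],[-0.04,0.0063,0.0025,0,0,0,1],[-0.0525,0.0063,0.0025,0,0,0,1],[-0.0638,0.0031,0.0025,0,0,0,1],[-0.075,-0.0013,0.0025,0,0,0,1],[-0.085,-0.0069,0.0025,0,0,0,1],[-0.0913,-0.0113,0.0025,0,0,0,1],[-0.095,-0.015,0.0025,0,0,0,1],[-0.0975,-0.0175,0.0025,0,0,0,1],[-0.1,-0.02,0.0025,0,0,0,1]],
])

```text
time_s: 9.35
ee_pos: [0.5223, 0.1251, 0.0225]
eef_rot: [3.141, 0.0, 2.007]
force: [-0.4, 1.4, 0.1]
grip_width: 0.0003
grip_force: 0.4
```

Run:
```python
from h import *
P=np.array([.4735,.1495])
to(*[(*(P+r*np.array([np.cos(np.radians(a)),np.sin(np.radians(a))])),.024) for a,r in((-26,.055),(-30,.055),(-33,.055),(-36,.055))])
p,d=cams.camera("top");analyse("top",p,d)
```

```text
t 9.35 at [0.5223 0.1251 0.0225] rot [3.141 0.    2.007] F [-0.4  1.4  0.1] w 0.0003395618583569108
[0.5229 0.1254 0.024 ] -> [-0.   0.7 -1.5]
[0.5211 0.122  0.024 ] -> [-2.3 -2.3 -1.5]
[0.5196 0.1195 0.024 ] -> [-3.9 -4.7 -1.5]
[0.518  0.1172 0.024 ] -> [-5.4 -7.2 -1.5]
top tin lid n 157 z 0.0703 px [280.8 221.8] pos [0.5659 0.0303 0.071 ] mean [0.534  0.0008 0.0703] ang 126.3 r 0.0483
top arm [0.6709 0.0907 0.041 ] seen z 0.043 R 0.125 ang 52.4
top arm [ 0.6412 -0.1231  0.041 ] seen z 0.042 R 0.124 ang -67.8
top arm [0.4723 0.008  0.041 ] seen z 0.042 R 0.123 ang 172.3
top lever ends [0.4729 0.1618] [0.4769 0.1617] dir -0.6
```

Scaled: -4.7 mm is -0.0059, -2.3 mm is -0.0029.

Call:
arm_command([
  [[-0.0015,-0.0015,-0.0013,0,0,0,1],[-0.0029,-0.0029,-0.0013,0,0,0,1],[-0.004,-0.0045,-0.0013,0,0,0,1],[-0.005,-0.0059,-0.0013,0,0,0,1],[-0.005,-0.0059,-0.0013,0,0,0,1]],
])

```text
time_s: 9.9
ee_pos: [0.5207, 0.121, 0.0238]
eef_rot: [3.138, -0.001, 2.007]
force: [6.0, 13.4, -3.9]
grip_width: 0.0003
grip_force: 6.4
```

Scaled: 150 mm is 0.1875, -130 mm is -0.1625.

Call:
arm_command([
  [[0.0038,0.005,0,0,0,0,1],[0.01,0.015,0,0,0,0,1],[0.015,0.0225,0,0,0,0,1],[0.015,0.0225,-0.0375,0,0,0,1],[0.015,0.0225,-0.0938,0,0,0,1],[0.015,0.0225,-0.15,0,0,0,1],[0.075,0.0225,-0.1625,0,0,0,1],[0.1375,0.0225,-0.1625,0,0,0,1],[0.1875,0.0225,-0.1625,0,0,0,1],[0.1875,0.0225,-0.1625,0,0,0,1],[0.1875,0.0225,-0.1625,0,0,0,1]],
])

```text
time_s: 11.0
ee_pos: [0.4726, 0.2638, 0.1534]
eef_rot: [-3.141, 0.0, 2.009]
force: [-0.3, -1.0, -0.1]
grip_width: 0.0006
grip_force: 0.0
```

Run:
```python
from h import *
to()
p,d=cams.camera("top");analyse("top",p,d)
cv2.imwrite("pics/top_end.png",cv2.resize(p[165:285,220:370],None,fx=5,fy=5,interpolation=cv2.INTER_CUBIC))
```

```text
t 11.0 at [0.4726 0.2638 0.1534] rot [-3.141  0.     2.009] F [-0.3 -1.  -0.1] w 0.0005756315143783145
top tin lid n 157 z 0.0705 px [285.  225.5] pos [0.5512 0.0141 0.071 ] mean [0.5336 0.0007 0.0705] ang 152.3 r 0.0489
top arm [0.6706 0.0899 0.041 ] seen z 0.041 R 0.124 ang 52.3
top arm [ 0.6415 -0.1231  0.041 ] seen z 0.038 R 0.124 ang -67.7
top arm [0.4723 0.008  0.041 ] seen z 0.04 R 0.123 ang 172.3
top lever ends [0.4668 0.1593] [0.5247 0.0828] dir -52.9
```

View pics/top_end.png

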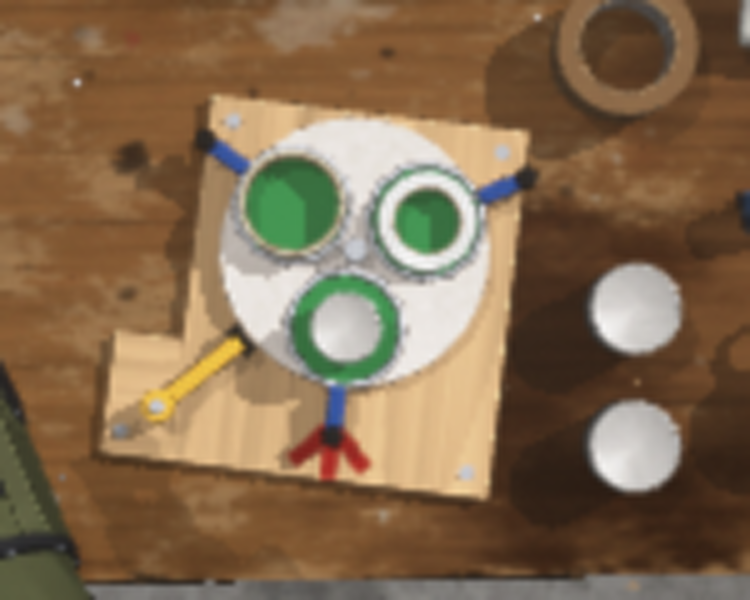

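The lever reads -52.9° and points at the axis, with its pad on the rim at crop (240,340). The tin is at the arrow at crop (345,328), so I'm handing in.

```bash
python3 -c "
from station import ctrl
print(ctrl.hand_in())"
```

```text
the job is handed in; nothing more can be done
None
```

The job is handed in at about 11 s of the 61 s allowed: the tin measures about 1 to 2 mm from the pick point, the brake lever is fully home against the rim, and the arm is clear; no verdict came back.

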